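# Reload the stall's bench stapler

## Task

Load the strip of staples into the open magazine of the bench stapler: push the strip back against the spring follower until its front end goes down behind the nose lip, press it down to lie flat on the magazine floor, then slide the cover rail forward over it until it is fully home. Be gentle: do not ram the strip against the end of the follower's travel or force it down on the lip. Leave the stones and tools alone.

Things in the scene. Friction and masses are not known exactly. Their poses are not given: they have to be found in the camera images.
- stapler: Fixed bench stapler magazine: grey base 232 x 60 mm, underside z = 0, from x = -110 to 122 mm. x runs along the channel from the nose lip (-x end, nearer the robot) to the spring end; z up. On it sits an aluminium insert (channel, lip, follower), clamped anywhere within 16 mm of its middle place along x; this is not measured: see or feel it. Over 18 N between strip and stapler damages them.
- lip_middle (a point): Fixed point on the base (stapler x -80, z 14 mm): foot of the lip's inner face if the insert is at its middle place. Lined channel floor z = 14 mm, 18 mm wide, centred on stapler y = 0. The lip is a wall 8 mm thick, 7 mm high over the floor. Behind it, flared cheeks 20 mm long, up to z = 28 mm; then sides open for fingers; rear cheeks up to z = 28 mm, flared mouth at x = -24 to -16 mm.
- follower_middle (a point): Fixed point on the base (stapler x -25, z 23 mm): front face of the resting follower if the insert is at its middle place. The dark steel follower is 12 mm wide, z = 15 to 31 mm, and slides 28 mm to +x up to a hard stop; its spring needs 2 N to start, 3.7 N at the stop. It rests 55 mm behind the lip, so an 80 mm strip fits behind the lip with 3 mm of travel to spare.
- strip: Loose straight strip of glued steel staples, 80 x 13 x 22 mm, about 90 g, lying on the table. Origin: centre of its underside; x along its length, z up. Both ends are alike. Held between lip and follower, friction at its ends can keep it from sinking by itself: it wants pressing down on the floor with about 3 to 6 N.
- cover (a joint): Sliding cover rail of the stapler, m: 0 = fully back (open), 0.122 = fully home over the strip at a hard stop; grows as the rail moves to the stapler's -x. Friction 4 N. An inverted U of dark steel, 86 x 42 mm, top at z = 41 mm, underside at 38 mm; at 0 its front edge is at the stapler's x = +32 mm.
- cover_fin (a point): Centre of the top of the black thumb fin on the cover rail; the fin is 32 mm long (stapler x), 12 mm thick (stapler y) and stands 22 mm up from the rail's top, its top 63 mm over the table. Moves with the rail.
- loupe: Folding loupe, 31 x 70 x 13 mm, bystander. Origin: centre of its underside.
- tweezers: Steel tweezers, 18 x 113 x 8 mm, bystander. Origin: centre of the underside.
- plum_stone: Plum-coloured pebble, 36 x 44 x 30 mm, bystander. Origin: centre of its underside.
There are look-alikes about, which are no part of the job. What is shaped like the strip but orange is not meant.

How it is judged:
By the outcome, as a careful person would: the job done as asked, in the order asked, and still so for the second after the job is handed in, with the robot touching nothing.
It also fails if it takes over 64 s, if anything falls off the work surface, if the arm or the gripper's body presses on something with over 40 N, if the wrist force passes 120 N, or if a joint passes its speed limit or range.

## Robot

A 6-joint arm with a two-finger parallel gripper is mounted at the origin on a cart in front of the work surface, level with it; the furniture and walls round the work are solid. World frame = base frame: x ahead of the robot, y to its left, z up, the work surface at z = 0. Lengths are in m, angles in degrees, forces in N, time in s.
With the tool pointing down it reaches from about 0.325 to 0.85 m from the base axis. Payload 4.4 kg.
Tool frame: the origin (TCP) lies at the very end of the fingers, on their centre line; the grasp point (between the pads) lies 19 mm behind it (hold_point_z is the z of the grasp point in the tool frame, in m); z points along the fingers, y is the line along which they close (so a half turn about z gives the same grasp; the last joint's range is limited). The gripper opens to 94 mm and grips with 3 to 60 N. Pads are 16 mm wide; open, the fingers measure 119 mm over their backs; the gripper's body (75 mm by 177 mm) begins 78 mm behind the grasp point.
Start: joints at [55.319, 11.837, 88.321, -0, 79.842, -8.623], TCP at [0.253, 0.517, 0.205] pointing down, gripper open.
Joint ranges: [-156.59, 156.59], [-49.26, 127.26], [12.9, 141.05], [-63.56, 243.56], [4.71, 150.69], [-161.64, 161.64]. Speed limits (degrees/s): [159.86, 159.86, 180, 180, 180, 180].

## Interface

Orientations are given as [roll, pitch, yaw] about the fixed x, y, z axes, in that order (R = Rz(yaw) Ry(pitch) Rx(roll)).
In Python, from rig import state, grab_frame, hand_in, hold_point_z gives the robot as it stands.
- The arm moves only by the tool jog_arm, never from a script. Its argument "increments" is text: rows parted by semicolons, each of 7 numbers parted by spaces: the turn, a rotation vector about the tool's x, y, z in rad, then the shift along the tool's x, y, z in m, then the closure, from -1 (fully open) to 1 (shut). In form: rx ry rz dx dy dz fingers; .... A call has 1 to 5 rows; each row is the pose to reach, as a shift and turn from the pose commanded when the call began, along the tool's axes at that moment; what a row does not reach only later rows make up. A row lasts 1/12 s, in which the tool goes at most 41.7 mm and 7.16 degrees, less where a joint would pass 70% of its speed; a pose out of reach is approached as far as the arm can. A call with a gripper value outside its range is refused whole. The fingers move at their own pace and stop on an object; "grip_force" is the grip in N (left out, the last holds). Time passes only in rows, so rows that repeat a pose let the fingers close. It gives the time, the measured TCP pose, the force, the opening and the grip force at its end, in the units of the state.
- state(): the state, without advancing time (a new reading comes with each control period).
- grab_frame(name): name is "side" or "top" or "wrist"; returns a dict with "frame" (480x640x3 uint8, blue, green, red), "fx", "fy", "cx", "cy" (pixels), "dist" ([k1, k2, p1, p2, k3] as OpenCV has them; the pictures are not rectified), "xyz" and "attitude" of the camera in the world; the wrist camera has in their place "T_tool_cam" (4x4, takes a point from camera to tool coordinates, whose origin is the TCP and whose axes are the flange's). Camera axes: x right, y down, z forward; pixel columns grow to the right and rows downward; lengths in m; the calibration is good to about 2 mm. A picture is of the moment at which its call begins: read the wrist's pose just before it. There is no depth.
- hand_in(): hands the job in; it is judged then, once.
The state is a dict: "time": time; "joints": joint angles; "joint_velocities": joint speeds; "effort": joint torques, N m; "eef_pos": TCP position; "ee_rot": TCP orientation; "force": force on the tool from outside, world axes, zero at the start; "moment": the same for the moment, N m; "gripper_width": finger opening in m; "grasp_force": force on a finger pad.
Only numpy, scipy, OpenCV 4.12 (cv2) and the standard library are available. Lean on these libraries where they do the work, as an engineer would, in place of code of your own. Each camera call takes 0.05 s, during which the arm holds its last target. There are 200 camera calls.

## Working session

There is one attempt and no reset: what is moved stays moved. The work goes in short steps, Python scripts to look and compute and a tool call to move; the robot and the scene stay as the last step left them, time stands still between calls to the robot, and variables do not carry over. Pictures are saved under pics/ and viewed, at most 10 in all, crops included, and the job is handed in when it is done.

Besides the shell and the picture viewer there is one more tool, called after "Request:" by a JSON object that holds its "op" and its "data", one argument or row to a line. jog_arm: Moves the arm, as the interface text tells. Its arguments: {"type":"object","properties":{"increments":{"type":"string"},"grip_force":{"type":"number"}},"required":["increments"]}

```bash
mkdir -p pics; ls; cat > h.py <<'E'
import numpy as np, cv2, json
from rig import state, grab_frame, hand_in, hold_point_z
from scipy.spatial.transform import Rotation as R
def snap(n,fn):
    s=state(); f=grab_frame(n); cv2.imwrite(f'pics/{fn}.png',f['frame'])
    return s,f
E
python3 - <<'E'
from h import *
import pickle
s=state(); print(s, hold_point_z if not callable(hold_point_z) else hold_point_z())
d={}
for n in ('side','top'):
    _,f=snap(n,n); d[n]=f; print({k:v for k,v in f.items() if k!='frame'})
pickle.dump(d,open('cams.pkl','wb'))
E
```

```text
pics
{'time': 0.0, 'joints': array([ 5.53207101e+01,  1.18849231e+01,  8.84022387e+01, -1.17153048e-03,
        7.98411883e+01, -8.62209250e+00]), 'joint_velocities': array([ 0.01497311, -0.00044412,  0.02008827, -0.1037482 ,  0.06849018,
        0.04770304]), 'effort': array([ 8.85242207e-04, -3.70867717e+01, -2.81420374e+01,  6.98133046e-02,
        3.59763438e-02, -1.67026515e-04]), 'eef_pos': array([0.25213288, 0.51589395, 0.20430533]), 'ee_rot': array([-1.79872928e+02, -1.81021316e-02,  1.53942990e+02]), 'force': array([-0.07064037,  0.77952216,  1.13880345]), 'moment': array([0.02998684, 0.06327243, 0.01737347]), 'grasp_force': 0.0, 'gripper_width': 0.09400347394719359} -0.0188
{'fx': 578.4720507590173, 'fy': 578.4720507590173, 'cx': 321.673782220181, 'cy': 236.80253210577644, 'dist': array([-0.03984035,  0.        ,  0.        ,  0.        ,  0.        ]), 'xyz': array([0.29169728, 1.17377291, 0.50023977]), 'attitude': array([-115.01276169,    1.0100555 , -168.41881061])}
{'fx': 561.0381337008208, 'fy': 561.0381337008208, 'cx': 330.5445621328213, 'cy': 247.66657058542168, 'dist': array([0.02158547, 0.        , 0.        , 0.        , 0.        ]), 'xyz': array([0.40022836, 0.24147386, 1.06478223]), 'attitude': array([-175.14077861,   -0.57410508,  -89.36529539])}
```

View pics/top.png

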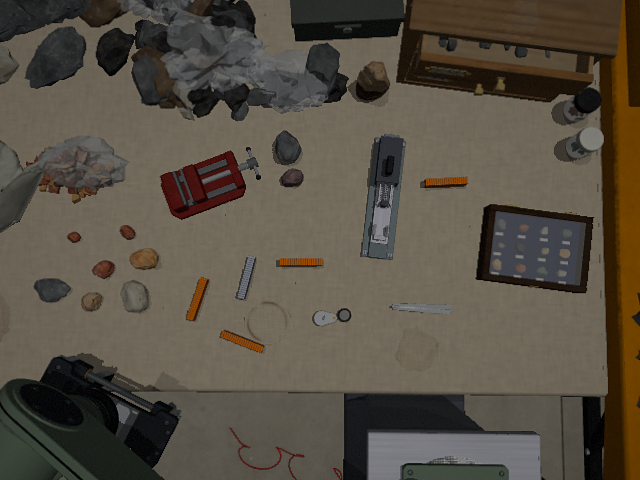

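View pics/side.png

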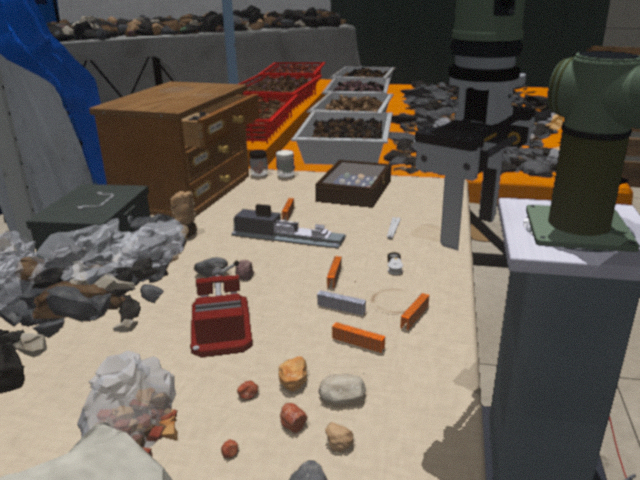

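The top view shows one grey strip at (246,278). The look-alikes are orange, at (198,299), (242,341), (300,263) and (444,182). The stapler runs from (378,258) at the nose to (388,135) at the spring end. The grey strip fits the description, and I'll confirm it in an enlarged crop.

```bash
cat >> h.py <<'E'
import pickle
def ray(f,u,v):
    K=np.array([[f['fx'],0,f['cx']],[0,f['fy'],f['cy']],[0,0,1]])
    p=cv2.undistortPoints(np.array([[[u,v]]],float),K,np.array(f['dist'],float))[0,0]
    d=np.array([p[0],p[1],1.])
    if 'xyz' in f: return np.array(f['xyz']), R.from_euler('xyz',f['attitude'],degrees=True).apply(d)
    s=f['s']; T=np.eye(4); T[:3,:3]=R.from_euler('xyz',s['ee_rot'],degrees=True).as_matrix(); T[:3,3]=s['eef_pos']
    M=T@np.array(f['T_tool_cam']); return M[:3,3], M[:3,:3]@d
def at(f,u,v,z):
    o,d=ray(f,u,v); return o+d*(z-o[2])/d[2]
E
python3 - <<'E'
from h import *
d=pickle.load(open('cams.pkl','rb')); f=d['top']; im=f['frame']
a=cv2.resize(im[240:315,200:300],None,fx=4,fy=4,interpolation=cv2.INTER_CUBIC)
b=cv2.resize(im[128:263,350:418],None,fx=4.44,fy=4.44,interpolation=cv2.INTER_CUBIC)
c=np.zeros((600,400+b.shape[1],3),np.uint8); c[:300,:400]=a; c[:b.shape[0],400:]=b[:600]
s=d['side']['frame'][195:255,225:355]; s=cv2.resize(s,(400,185)); c[310:495,:400]=s
cv2.imwrite('pics/crop1.png',c); print(b.shape)
for p in [(247,257),(241,298)]: print(at(f,*p,.022))
for p in [(378,258),(388,135)]: print(at(f,*p,.0))
E
```

```text
(599, 302, 3)
[0.46972678 0.38713329 0.022     ]
[0.39372104 0.39636621 0.022     ]
[0.47220786 0.14127616 0.        ]
[0.71129121 0.12290146 0.        ]
```

View pics/crop1.png

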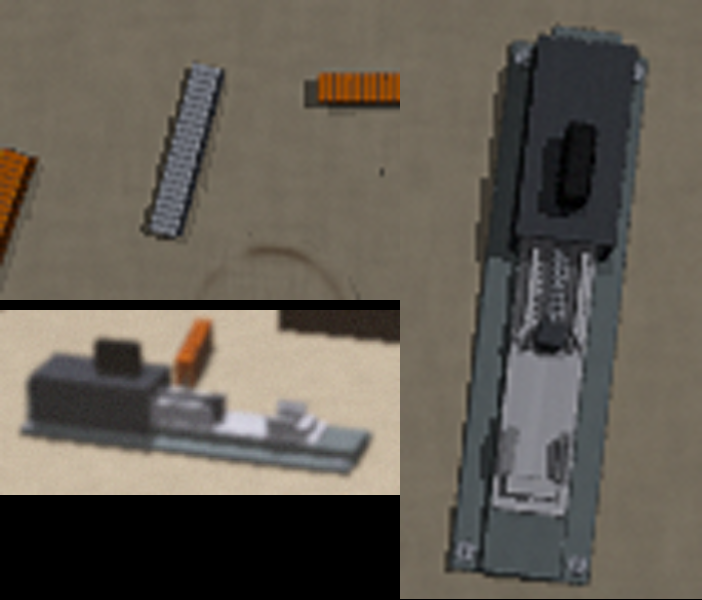

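The crop confirms it. The grey staple strip has its top face from (252,256) to (241,299). Around it there are only orange strips. The follower is at about (384,203), and the lip and white insert front are at about (380,238).

```bash
cat >> h.py <<'E'
def go(p,yaw,s=None,rpy=None):
    """rotvec & shift in tool axes from present measured pose to p, yaw (tool down)"""
    s=s or state(); A=R.from_euler('xyz',s['ee_rot'],degrees=True); B=R.from_euler('xyz',[180,0,yaw],degrees=True)
    print('rot',(A.inv()*B).as_rotvec().round(4),'shift',A.inv().apply(np.array(p)-s['eef_pos']).round(4))
E
python3 - <<'E'
from h import *
f=pickle.load(open('cams.pkl','rb'))['top']
c=lambda x,y:(200+x/4,240+y/4)
g=lambda x,y:(350+(x-400)/4.44,128+y/4.44)
a=at(f,*c(207,66),.022);b=at(f,*c(163,236),.022);print(a,b,(a+b)/2,np.linalg.norm(a-b),np.degrees(np.arctan2(*(a-b)[1::-1])))
for n,p,z in [('FL',(447,570),.0),('FR',(588,583),.0),('s1',(465,552),.01),('s2',(578,568),.01),('s3',(519,53),.01),('s4',(640,70),.01),('follower',(547,348),.023),('fin',(581,125),.063),('fin2',(575,208),.063),('covF',(563,247),.041)]:
    print(n,at(f,*g(*p),z).round(4))
go([*((a+b)/2)[:2],.18],172)
E
```

```text
[0.47076111 0.37834409 0.022     ] [0.39187787 0.39678035 0.022     ] [0.43131949 0.38756222 0.022     ] 0.08100902070076833 -13.154797754517089
FL [0.4749 0.1745 0.    ]
FR [0.47  0.114 0.   ]
s1 [0.482  0.1675 0.01  ]
s2 [0.4757 0.1194 0.01  ]
s3 [0.6984 0.1455 0.01  ]
s4 [0.6916 0.0932 0.01  ]
follower [0.5678 0.1342 0.023 ]
fin [0.6538 0.1248 0.063 ]
fin2 [0.6193 0.1271 0.063 ]
covF [0.6075 0.1296 0.041 ]
rot [-0.0019 -0.0006 -0.3152] shift [-0.2173 -0.0366  0.0244]
```

Request:
{"op": "jog_arm", "data": {
  "increments": "0 0 -0.07 -0.04 -0.007 0 -1; 0 0 -0.14 -0.08 -0.014 0.01 -1; 0 0 -0.2 -0.12 -0.021 0.02 -1; 0 0 -0.23 -0.16 -0.028 0.03 -1; 0 0 -0.23 -0.19 -0.033 0.04 -1"
}}

```text
time: 0.52
eef_pos: [0.4106, 0.4013, 0.1647]
ee_rot: [-180.0, 0.0, 167.1]
force: [-0.0, 0.9, 0.1]
gripper_width: 0.0942
grasp_force: 0.0
```

```bash
python3 - <<'E'
from h import *
go([.4313,.3876,.14],167)
E
```

```text
rot [-0.0008  0.0004  0.0022] shift [-0.0232 -0.0088  0.0247]
```

Request:
{"op": "jog_arm", "data": {
  "increments": "0 0 0 -0.023 -0.009 0.025 -1; 0 0 0 -0.023 -0.009 0.025 -1; 0 0 0 -0.023 -0.009 0.025 -1"
}}

```text
time: 0.77
eef_pos: [0.4285, 0.3877, 0.1382]
ee_rot: [-179.8, -0.2, 167.0]
force: [-0.6, -0.4, 0.4]
gripper_width: 0.0938
grasp_force: 0.0
```

```bash
python3 - <<'E'
from h import *
s,f=snap('wrist','w1'); f['s']=s; pickle.dump(f,open('w1.pkl','wb')); print(s['eef_pos'],s['ee_rot'],f['T_tool_cam'])
E
```

```text
[0.42846523 0.38773397 0.13815504] [-179.8013911    -0.22614503  166.95425163] [[-3.87027991e-04 -9.66230232e-01 -2.57680012e-01  7.50070763e-02]
 [ 9.99999502e-01 -6.10978969e-04  7.89035016e-04 -7.78574220e-04]
 [-9.19826555e-04 -2.57679578e-01  9.66229988e-01 -1.79117621e-01]
 [ 0.00000000e+00  0.00000000e+00  0.00000000e+00  1.00000000e+00]]
```

View pics/w1.png

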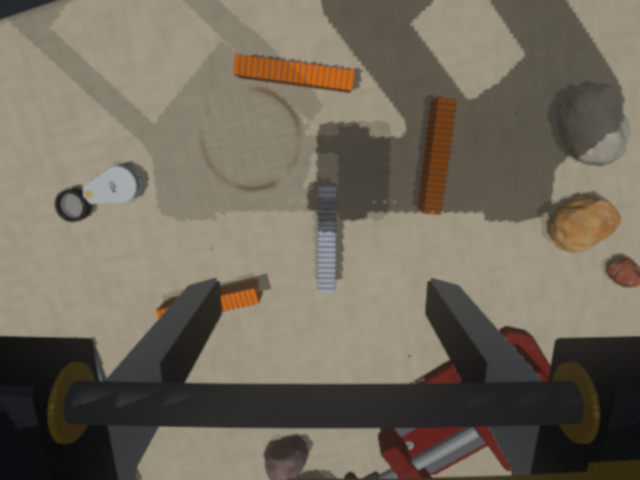

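The strip lies in the middle of the wrist picture, with its top face from (327,185) to (326,291). It is aligned with the tool. Orange strips are to the left at (210,300) and to the right at (438,155).

```bash
python3 - <<'E'
from h import *
f=pickle.load(open('w1.pkl','rb'))
a=at(f,327,185,.022);b=at(f,326,291,.022);m=(a+b)/2
print(a,b,m,np.linalg.norm(a-b),np.degrees(np.arctan2(*(b-a)[1::-1])),at(f,260,290,.02))
yaw=180+np.degrees(np.arctan2(*(b-a)[1::-1]))
go([*m[:2],.06],yaw); go([*m[:2],.007],yaw)
E
```

```text
[0.39270932 0.3978331  0.022     ] [0.46992589 0.37932914 0.022     ] [0.4313176  0.38858112 0.022     ] 0.0794027396956889 -13.476076985120644 [0.45874074 0.33074163 0.02      ]
rot [-0.0013 -0.0021  0.0093] shift [-0.003   0.0002  0.0796]
rot [-0.0013 -0.0021  0.0093] shift [-0.0031  0.0002  0.1326]
```

Request:
{"op": "jog_arm", "data": {
  "increments": "0 0 0.009 -0.003 0 0.03 0.1; 0 0 0.009 -0.003 0 0.06 0.1; 0 0 0.009 -0.003 0 0.09 0.1; 0 0 0.009 -0.003 0 0.115 0.1; 0 0 0.009 -0.003 0 0.131 0.1",
  "grip_force": 25
}}

```text
time: 1.23
eef_pos: [0.4298, 0.3897, 0.0078]
ee_rot: [-179.9, -0.1, 166.7]
force: [-1.0, -0.8, -0.2]
gripper_width: 0.0639
grasp_force: 0.0
```

Request:
{"op": "jog_arm", "data": {
  "increments": "0 0 0 0 0 0 0.1; 0 0 0 0 0 0 0.4; 0 0 0 0 0 0 1; 0 0 0 0 0 0 1; 0 0 0 0 0 0 1"
}}

```text
time: 1.65
eef_pos: [0.4334, 0.3901, 0.0116]
ee_rot: [179.8, 0.1, 166.6]
force: [-0.3, 0.3, -0.2]
gripper_width: 0.0305
grasp_force: 0.0
```

Request:
{"op": "jog_arm", "data": {
  "increments": "0 0 0 0 0 0 1; 0 0 0 0 0 0 1; 0 0 0 0 0 0 1; 0 0 0 0 0 0 1; 0 0 0 0 0 0 1"
}}

```text
time: 2.07
eef_pos: [0.4325, 0.389, 0.0101]
ee_rot: [180.0, 0.0, 166.6]
force: [-1.1, -0.2, 4.0]
gripper_width: 0.0125
grasp_force: 25.0
```

```bash
python3 - <<'E'
from h import *
s=state(); print(s['eef_pos'],s['ee_rot'],s['gripper_width'],s['grasp_force'],s['force'])
s=state(); print(s['eef_pos'])
E
```

```text
[0.4324862  0.38903483 0.01006625] [1.79971277e+02 2.71716188e-02 1.66596311e+02] 0.012455792732493828 25.001257359981537 [-1.08638101 -0.23208422  4.04425078]
[0.4324862  0.38903483 0.01006625]
```

Request:
{"op": "jog_arm", "data": {
  "increments": "0 0 0 0 0 -0.02 1; 0 0 0 0 0 -0.055 1; 0 0 0 0 0 -0.09 1; 0 0 0 -0.02 -0.02 -0.12 1; 0 0 0 -0.04 -0.04 -0.14 1"
}}

```text
time: 2.48
eef_pos: [0.4626, 0.3418, 0.1526]
ee_rot: [179.8, 0.2, 166.8]
force: [1.2, -0.5, -1.6]
gripper_width: 0.0127
grasp_force: 25.0
```

Request:
{"op": "jog_arm", "data": {
  "increments": "0 0 -0.03 -0.025 -0.025 -0.01 1; 0 0 -0.06 -0.05 -0.05 -0.01 1; 0 0 -0.09 -0.075 -0.075 -0.01 1; 0 0 -0.12 -0.1 -0.1 -0.01 1; 0 0 -0.12 -0.125 -0.12 -0.01 1"
}}

```text
time: 2.9
eef_pos: [0.5556, 0.1928, 0.1589]
ee_rot: [-180.0, -0.1, 173.5]
force: [0.0, 1.2, -2.1]
gripper_width: 0.0127
grasp_force: 25.0
```

Request:
{"op": "jog_arm", "data": {
  "increments": "0 0 0 -0.01 -0.004 0 1; 0 0 0 -0.01 -0.004 0 1; 0 0 0 -0.01 -0.004 0 1; 0 0 0 -0.01 -0.004 0 1"
}}

```text
time: 3.23
eef_pos: [0.5638, 0.191, 0.1588]
ee_rot: [180.0, -0.1, 173.5]
force: [0.0, 0.0, -0.2]
gripper_width: 0.0127
grasp_force: 25.0
```

```bash
python3 - <<'E'
from h import *
s,f=snap('wrist','w2'); f['s']=s; pickle.dump(f,open('w2.pkl','wb')); print(s['eef_pos'],s['ee_rot'],s['gripper_width'],s['force'])
E
```

```text
[0.56381737 0.19104368 0.15881764] [ 1.79988930e+02 -1.08247682e-01  1.73544239e+02] 0.01269964537713607 [ 0.03089022  0.01935327 -0.22567118]
```

View pics/w2.png

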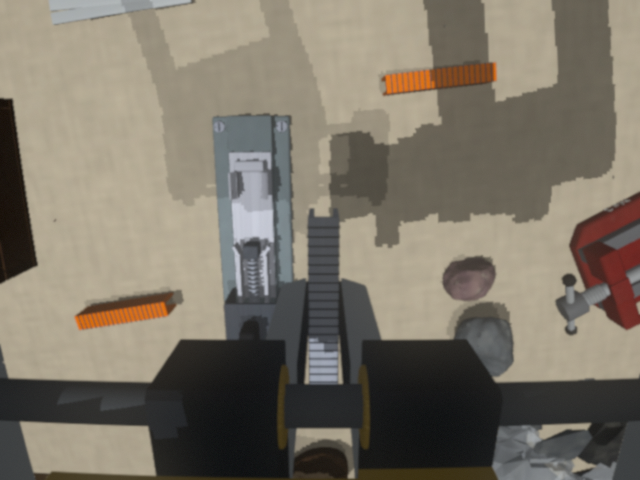

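The wrist view shows the stapler nose at the top, its front corners at (214,117) and (291,117). The lip is near (250,160), the follower near (250,250), and the strip is held at (323,215–385). I'll enlarge this.

```bash
python3 - <<'E'
from h import *
f=pickle.load(open('w2.pkl','rb'))
c=f['frame'][110:320,205:345]; c=cv2.rotate(c,cv2.ROTATE_90_COUNTERCLOCKWISE)
c=cv2.resize(c,None,fx=3.8,fy=3.8,interpolation=cv2.INTER_CUBIC); c=cv2.convertScaleAbs(c,alpha=1.5,beta=10)
cv2.imwrite('pics/crop2.png',c); print(c.shape)
E
```

```text
(532, 798, 3)
```

View pics/crop2.png

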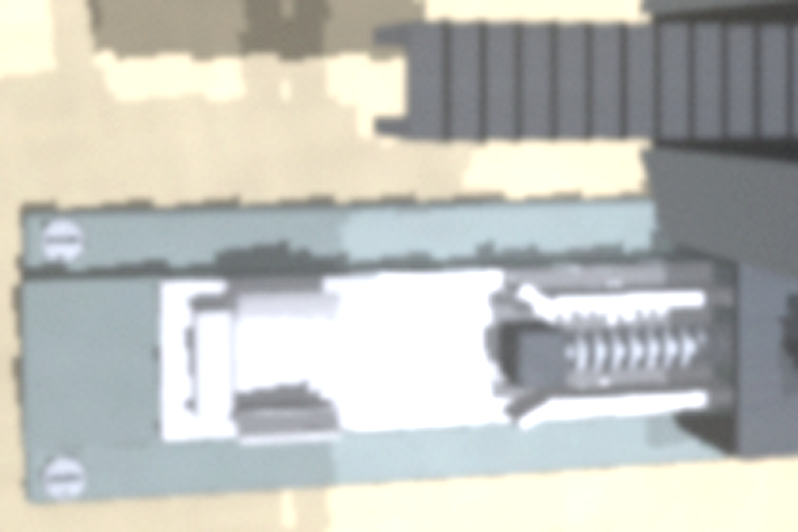

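```bash
python3 - <<'E'
from h import *
f=pickle.load(open('w2.pkl','rb'))
P=lambda x,y,z: at(f,345-y/3.8,110+x/3.8,z)
o,_=ray(f,320,240);print('cam',o)
# stapler frame: front corners ground (22,203)?,(30,503) ; screws z~.01
for n,p in dict(cFLtop=(22,205,.01),cFRtop=(28,500,.01),s1=(62,240,.01),s2=(65,477,.01),plate=(162,360,.012),lip_out=(196,355,.021),lip_in=(234,355,.021),cheek0=(236,420,.028),cheek1=(338,420,.028),fol_top=(508,348,.031),fol_bot=(492,348,.015),fol_back=(562,352,.031),coverL=(737,258,.041),coverR=(740,455,.041),spring=(640,350,.023),stripTL=(408,25,.02),stripfront=(408,80,.172),lipT=(215,290,.021),lipB=(215,432,.021)).items(): print(n,P(*p).round(4))
E
```

```text
cam [0.48945362 0.19871139 0.33808055]
cFLtop [0.4767 0.1762 0.01  ]
cFRtop [0.4708 0.1178 0.01  ]
s1 [0.4835 0.1683 0.01  ]
s2 [0.4784 0.1212 0.01  ]
plate [0.5    0.1419 0.012 ]
lip_out [0.5064 0.1435 0.021 ]
lip_in [0.5137 0.1423 0.021 ]
cheek0 [0.5121 0.131  0.028 ]
cheek1 [0.5317 0.1278 0.028 ]
fol_top [0.5667 0.1371 0.031 ]
fol_bot [0.5673 0.1345 0.015 ]
fol_back [0.5777 0.1346 0.031 ]
coverL [0.6132 0.1497 0.041 ]
coverR [0.6095 0.1101 0.041 ]
spring [0.5969 0.1306 0.023 ]
stripTL [0.5561 0.2033 0.02  ]
stripfront [0.5236 0.1953 0.172 ]
lipT [0.5115 0.1556 0.021 ]
lipB [0.5082 0.1278 0.021 ]
```

```bash
cat >> h.py <<'E'
L=np.array([.5135,.1413]); e=np.array([np.cos(np.radians(-6.4)),np.sin(np.radians(-6.4))])
def tgt(d,z): return [*(L+e*d),z]
def where():
    s=state(); v=s['eef_pos'][:2]-L; print('d',(v@e*1e3).round(2),'lat',(v@[-e[1],e[0]]*1e3).round(2),'z',(s['eef_pos'][2]*1e3).round(2),s['ee_rot'].round(2),s['force'].round(2),s['time'])
E
python3 - <<'E'
from h import *
where(); go(tgt(.005,.08),173.6); go(tgt(.005,.033),173.6)
E
```

```text
d 44.38 lat 55.28 z 158.96 [ 1.7999e+02 -9.0000e-02  1.7358e+02] [-0.11 -0.02 -0.55] 3.2833
rot [ 0.0002 -0.0016 -0.0003] shift [ 0.0392 -0.0553  0.079 ]
rot [ 0.0002 -0.0016 -0.0003] shift [ 0.0392 -0.0553  0.126 ]
```

Request:
{"op": "jog_arm", "data": {
  "increments": "0 0 0 0.02 -0.028 0.02 1; 0 0 0 0.039 -0.055 0.04 1; 0 0 0 0.039 -0.055 0.07 1; 0 0 0 0.039 -0.055 0.08 1; 0 0 0 0.039 -0.055 0.08 1"
}}

```text
time: 3.7
eef_pos: [0.5167, 0.1405, 0.0766]
ee_rot: [-179.9, -0.4, 173.6]
force: [-0.5, 0.1, -1.3]
gripper_width: 0.0129
grasp_force: 25.0
```

```bash
python3 - <<'E'
from h import *
s,f=snap('wrist','w3'); f['s']=s; pickle.dump(f,open('w3.pkl','wb')); where(); go(tgt(.005,.033),173.6)
c=f['frame'][60:400,200:440]; c=cv2.resize(cv2.rotate(c,cv2.ROTATE_90_COUNTERCLOCKWISE),None,fx=2.3,fy=2.3,interpolation=cv2.INTER_CUBIC); cv2.imwrite('pics/crop3.png',cv2.convertScaleAbs(c,alpha=1.4,beta=10))
E
```

```text
d 5.59 lat 0.09 z 78.73 [-1.7999e+02 -1.3000e-01  1.7357e+02] [ 1.21 -0.69 -0.14] 3.75
rot [-0.0002 -0.0022 -0.0005] shift [ 0.0005 -0.0001  0.0457]
```

View pics/crop3.png

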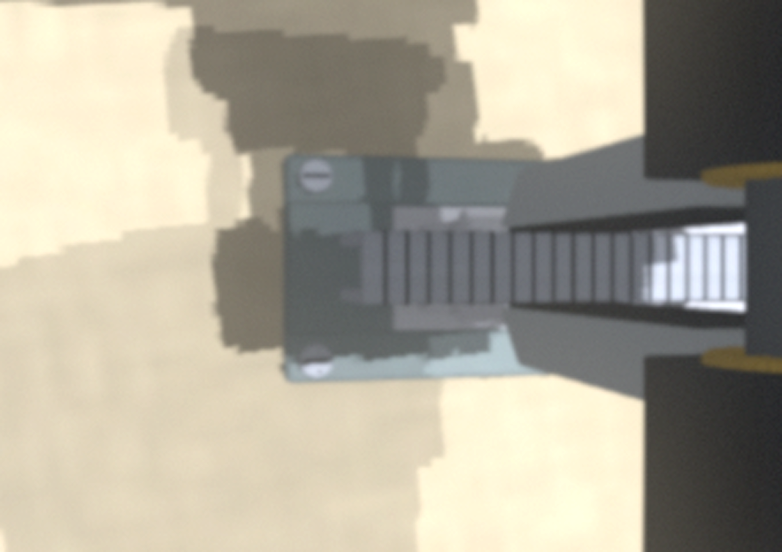

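The strip is centred on the insert: strip edges at 232–304, insert edges at 208–330 in the crop. It is also parallel to it. Next I'll lower it.

Request:
{"op": "jog_arm", "data": {
  "increments": "0 0.0 0 0 0 0.025 1; 0 0 0 0 0 0.042 1; 0 0 0 0 0 0.045 1; 0 0 0 0 0 0.045 1; 0 0 0 0 0 0.045 1"
}}

```text
time: 4.17
eef_pos: [0.5219, 0.1405, 0.0361]
ee_rot: [180.0, 0.2, 173.5]
force: [-0.0, 0.4, -0.6]
gripper_width: 0.0129
grasp_force: 25.0
```

Request:
{"op": "jog_arm", "data": {
  "increments": "0 0.0 0 -0.001 0 0 1; 0 0 0 -0.003 0 0 1; 0 0 0 -0.005 0 0 1; 0 0 0 -0.006 0 0 1; 0 0 0 -0.006 0 0 1"
}}

```text
time: 4.58
eef_pos: [0.5268, 0.1389, 0.0349]
ee_rot: [180.0, 0.1, 173.5]
force: [-0.4, 0.6, -0.7]
gripper_width: 0.0125
grasp_force: 25.0
```

```bash
python3 -c "
from h import *
where()"
```

```text
d 13.44 lat -0.9 z 34.94 [1.7999e+02 6.0000e-02 1.7347e+02] [-0.39  0.6  -0.75] 4.5833
```

Request:
{"op": "jog_arm", "data": {
  "increments": "0 0.0 0 -0.001 0.0005 0.001 1; 0 0 0 -0.002 0.0005 0.001 1; 0 0 0 -0.003 0.0005 0.001 1; 0 0 0 -0.003 0.0005 0.001 1; 0 0 0 -0.003 0.0005 0.001 1"
}}

```text
time: 5.0
eef_pos: [0.5283, 0.1392, 0.0331]
ee_rot: [-180.0, -0.1, 173.5]
force: [-1.6, 0.4, -0.4]
gripper_width: 0.0127
grasp_force: 25.0
```

Request:
{"op": "jog_arm", "data": {
  "increments": "0 0.0 0 -0.001 0 0 1; 0 0 0 -0.002 0 0 1; 0 0 0 -0.003 0 0 1; 0 0 0 -0.003 0 0 1; 0 0 0 -0.003 0 0 1"
}}

```text
time: 5.42
eef_pos: [0.5317, 0.1388, 0.0332]
ee_rot: [-180.0, -0.0, 173.5]
force: [-2.1, 0.5, -0.5]
gripper_width: 0.0127
grasp_force: 25.0
```

Request:
{"op": "jog_arm", "data": {
  "increments": "0 0.0 0 -0.001 0 0 1; 0 0 0 -0.002 0 0 1; 0 0 0 -0.003 0 0 1; 0 0 0 -0.003 0 0 1; 0 0 0 -0.003 0 0 1"
}}

```text
time: 5.83
eef_pos: [0.5348, 0.1384, 0.0333]
ee_rot: [-180.0, -0.0, 173.5]
force: [-2.9, -0.2, -2.2]
gripper_width: 0.013
grasp_force: 25.0
```

```bash
python3 -c "
from h import *
where()"
```

```text
d 21.51 lat -0.48 z 33.26 [-1.8000e+02 -3.0000e-02  1.7347e+02] [-2.86 -0.16 -2.24] 5.8333
```

Request:
{"op": "jog_arm", "data": {
  "increments": "0 0.0 0 -0.002 0 0 1; 0 0 0 -0.004 0 0 1; 0 0 0 -0.006 0 0 1; 0 0 0 -0.008 0 0 1; 0 0 0 -0.01 0 0 1"
}}

```text
time: 6.25
eef_pos: [0.545, 0.1373, 0.0333]
ee_rot: [-180.0, -0.0, 173.5]
force: [-2.3, -0.8, -2.4]
gripper_width: 0.0124
grasp_force: 25.0
```

Request:
{"op": "jog_arm", "data": {
  "increments": "0 0.0 0 -0.001 0 0 1; 0 0 0 -0.003 0 0 1; 0 0 0 -0.005 0 0 1; 0 0 0 -0.006 0 0 1; 0 0 0 -0.006 0 0 1"
}}

```text
time: 6.67
eef_pos: [0.551, 0.1367, 0.0334]
ee_rot: [180.0, -0.0, 173.5]
force: [-3.3, 0.8, -2.4]
gripper_width: 0.0131
grasp_force: 25.0
```

```bash
python3 - <<'E'
from h import *
where()
s,f=snap('wrist','w4'); f['s']=s; pickle.dump(f,open('w4.pkl','wb')); where()
c=f['frame'][30:360,220:420]; c=cv2.resize(cv2.rotate(c,cv2.ROTATE_90_COUNTERCLOCKWISE),None,fx=2.4,fy=2.4,interpolation=cv2.INTER_CUBIC); cv2.imwrite('pics/crop4.png',cv2.convertScaleAbs(c,alpha=1.6,beta=15))
E
```

```text
d 37.76 lat -0.43 z 33.36 [ 1.8000e+02 -1.0000e-02  1.7348e+02] [-3.3   0.81 -2.44] 6.6667
d 37.61 lat -0.45 z 33.31 [ 1.8000e+02 -2.0000e-02  1.7348e+02] [-3.27 -0.14 -1.64] 6.7167
```

View pics/crop4.png

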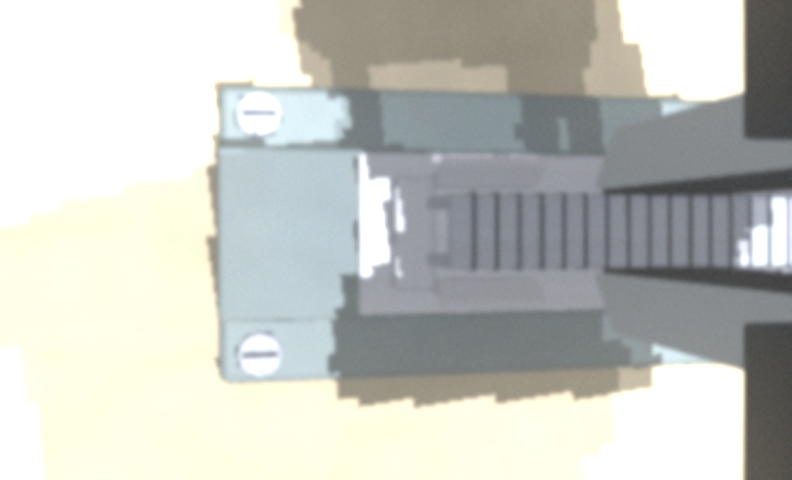

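```bash
python3 - <<'E'
from h import *
f=pickle.load(open('w4.pkl','rb'))
for n,x,z in [('lip_out',395,.021),('lip_in',433,.021),('topfront',450,.046),('botfront',429,.024),('cheek0',433,.028),('cheek1',543,.028)]:
    p=at(f,420-230/2.4,30+x/2.4,z); print(n,((p[:2]-L)@e*1e3).round(1))
E
```

```text
lip_out -8.1
lip_in -0.7
topfront -2.6
botfront -2.0
cheek0 -2.0
cheek1 19.3
```

The strip's front end is at crop x 450 (top) and 429 (bottom), about 2 mm short of the lip's inner face at x 433. It needs about 3 mm more.

Request:
{"op": "jog_arm", "data": {
  "increments": "0 0.0 0 -0.001 -0.0004 0 1; 0 0 0 -0.002 -0.0004 0 1; 0 0 0 -0.003 -0.0004 0 1; 0 0 0 -0.003 -0.0004 0 1; 0 0 0 -0.003 -0.0004 0 1"
}}

```text
time: 7.13
eef_pos: [0.5538, 0.1361, 0.0334]
ee_rot: [180.0, -0.0, 173.5]
force: [-2.7, 1.9, -1.7]
gripper_width: 0.0127
grasp_force: 25.0
```

Request:
{"op": "jog_arm", "data": {
  "increments": "0 0.0 0 0 0 0.001 1; 0 0 0 0 0 0.002 1; 0 0 0 0 0 0.002 1; 0 0 0 0 0 0.002 1"
}}

```text
time: 7.47
eef_pos: [0.5543, 0.1358, 0.0318]
ee_rot: [-180.0, 0.1, 173.5]
force: [-2.6, 0.7, 0.4]
gripper_width: 0.0129
grasp_force: 25.0
```

```bash
python3 -c "
from h import *
where()"
```

```text
d 41.15 lat -0.92 z 31.82 [-1.8000e+02  5.0000e-02  1.7348e+02] [-2.62  0.67  0.44] 7.4667
```

Request:
{"op": "jog_arm", "data": {
  "increments": "0 0.0 0 0 0.0003 0.001 1; 0 0 0 0 0.0003 0.002 1; 0 0 0 0 0.0003 0.002 1; 0 0 0 0 0.0003 0.002 1"
}}

```text
time: 7.8
eef_pos: [0.5538, 0.1361, 0.0293]
ee_rot: [-180.0, -0.0, 173.5]
force: [-3.7, 1.1, 0.8]
gripper_width: 0.0127
grasp_force: 25.0
```

Request:
{"op": "jog_arm", "data": {
  "increments": "0 0.0 0 0 0 0.001 1; 0 0 0 0 0 0.002 1; 0 0 0 0 0 0.002 1; 0 0 0 0 0 0.002 1"
}}

```text
time: 8.13
eef_pos: [0.5537, 0.1362, 0.0273]
ee_rot: [-180.0, -0.0, 173.5]
force: [-3.9, 0.2, 1.1]
gripper_width: 0.0129
grasp_force: 25.0
```

```bash
python3 -c "
from h import *
where()"
```

```text
d 40.54 lat -0.57 z 27.27 [-1.8000e+02 -2.0000e-02  1.7348e+02] [-3.93  0.16  1.08] 8.1333
```

Request:
{"op": "jog_arm", "data": {
  "increments": "0 0.0 0 0 0 0.001 1; 0 0 0 0 0 0.002 1; 0 0 0 0 0 0.002 1; 0 0 0 0 0 0.002 1"
}}

```text
time: 8.47
eef_pos: [0.5537, 0.1362, 0.0253]
ee_rot: [-180.0, -0.0, 173.5]
force: [-3.5, 1.1, 0.1]
gripper_width: 0.0127
grasp_force: 25.0
```

Request:
{"op": "jog_arm", "data": {
  "increments": "0 0.0 0 0 0 0.0005 1; 0 0 0 0 0 0.001 1; 0 0 0 0 0 0.001 1; 0 0 0 0 0 0.001 1"
}}

```text
time: 8.8
eef_pos: [0.5539, 0.1362, 0.0244]
ee_rot: [180.0, -0.0, 173.5]
force: [-2.7, 1.1, 0.5]
gripper_width: 0.0128
grasp_force: 25.0
```

Request:
{"op": "jog_arm", "data": {
  "increments": "0 0.0 0 0 0 0.0005 1; 0 0 0 0 0 0.001 1; 0 0 0 0 0 0.001 1; 0 0 0 0 0 0.001 1"
}}

```text
time: 9.13
eef_pos: [0.554, 0.1362, 0.0241]
ee_rot: [-180.0, 0.0, 173.5]
force: [-5.3, 0.0, 5.2]
gripper_width: 0.0125
grasp_force: 25.0
```

```bash
python3 -c "
from h import *
where()"
```

```text
d 40.84 lat -0.54 z 24.05 [-1.8000e+02  1.0000e-02  1.7348e+02] [-5.32  0.04  5.18] 9.1333
```

Request:
{"op": "jog_arm", "data": {
  "increments": "0 0.0 0 0.0005 0 0 1; 0 0 0 0.001 0 0 1; 0 0 0 0.001 0 -0.001 1; 0 0 0 0.001 0 -0.001 1"
}}

```text
time: 9.47
eef_pos: [0.5532, 0.1363, 0.0242]
ee_rot: [180.0, 0.0, 173.5]
force: [-1.7, -0.3, 0.4]
gripper_width: 0.0126
grasp_force: 25.0
```

Request:
{"op": "jog_arm", "data": {
  "increments": "0 0.0 0 0 0 0 0.5; 0 0 0 0 0 0 0.4; 0 0 0 0 0 0 0.4; 0 0 0 0 0 0 0.4; 0 0 0 0 0 0 0.4"
}}

```text
time: 9.88
eef_pos: [0.5534, 0.1363, 0.0246]
ee_rot: [180.0, 0.1, 173.5]
force: [0.5, -0.2, 0.9]
gripper_width: 0.0283
grasp_force: 0.0
```

Request:
{"op": "jog_arm", "data": {
  "increments": "0 0.0 0 0 0 -0.005 0.4; 0 0 0 0 0 -0.015 0.4; 0 0 0 0 0 -0.03 0.4; 0 0 0 0 0 -0.04 0.4; 0 0 0 0 0 -0.04 1"
}}

```text
time: 10.3
eef_pos: [0.5557, 0.1366, 0.068]
ee_rot: [179.9, 0.4, 173.5]
force: [-0.5, -0.6, 0.3]
gripper_width: 0.024
grasp_force: 0.0
```

Request:
{"op": "jog_arm", "data": {
  "increments": "0 0.0 0 0 0 0 1; 0 0 0 0 0 0 1; 0 0 0 0 0 0 1; 0 0 0 0 0 0 1; 0 0 0 0 0 0 1"
}}

```text
time: 10.72
eef_pos: [0.5523, 0.1363, 0.0637]
ee_rot: [-180.0, -0.1, 173.5]
force: [-0.1, 0.1, -0.3]
gripper_width: 0.0006
grasp_force: 0.0
```

```bash
python3 - <<'E'
from h import *
where(); s,f=snap('wrist','w5'); f['s']=s; pickle.dump(f,open('w5.pkl','wb')); print(s['gripper_width'])
c=f['frame'][30:360,200:440]; c=cv2.resize(cv2.rotate(c,cv2.ROTATE_90_COUNTERCLOCKWISE),None,fx=2.4,fy=2.4,interpolation=cv2.INTER_CUBIC); cv2.imwrite('pics/crop5.png',cv2.convertScaleAbs(c,alpha=1.6,beta=15))
E
```

```text
d 39.13 lat -0.67 z 63.72 [-1.7998e+02 -8.0000e-02  1.7348e+02] [-0.12  0.13 -0.34] 10.7167
0.0005722361862937938
```

View pics/crop5.png

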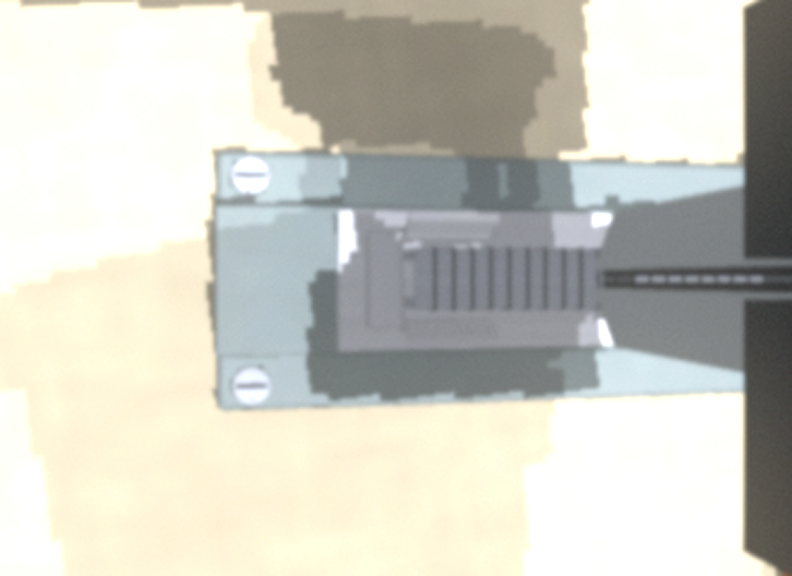

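The strip lies straight in the channel. Its front end (crop 405–416, 278) is directly behind the lip. I'll press it from above with closed fingers.

Request:
{"op": "jog_arm", "data": {
  "increments": "0 0.0 0 0 0 0.01 1; 0 0 0 0 0 0.02 1; 0 0 0 0 0 0.023 1; 0 0 0 0 0 0.024 1; 0 0 0 0 0 0.025 1"
}}

```text
time: 11.18
eef_pos: [0.5522, 0.1363, 0.0385]
ee_rot: [-180.0, -0.1, 173.5]
force: [-0.8, -0.4, 0.5]
gripper_width: 0.0008
grasp_force: 0.0
```

Request:
{"op": "jog_arm", "data": {
  "increments": "0 0.0 0 0 0 0.0005 1; 0 0 0 0 0 0.001 1; 0 0 0 0 0 0.0015 1; 0 0 0 0 0 0.0015 1; 0 0 0 0 0 0.0015 1"
}}

```text
time: 11.6
eef_pos: [0.5531, 0.1363, 0.0382]
ee_rot: [180.0, 0.0, 173.5]
force: [0.5, 0.2, -0.9]
gripper_width: 0.0004
grasp_force: 0.0
```

```bash
python3 -c "
from h import *
where()"
```

```text
d 39.88 lat -0.51 z 38.2 [1.7999e+02 3.0000e-02 1.7348e+02] [ 0.55  0.23 -0.87] 11.6
```

Request:
{"op": "jog_arm", "data": {
  "increments": "0 0.0 0 0 0 0.0005 1; 0 0 0 0 0 0.001 1; 0 0 0 0 0 0.001 1; 0 0 0 0 0 0.001 1"
}}

```text
time: 11.93
eef_pos: [0.5529, 0.1363, 0.0369]
ee_rot: [-180.0, -0.0, 173.5]
force: [0.0, 0.8, 0.4]
gripper_width: 0.0006
grasp_force: 0.0
```

Request:
{"op": "jog_arm", "data": {
  "increments": "0 0.0 0 0 0 0.0005 1; 0 0 0 0 0 0.001 1; 0 0 0 0 0 0.001 1; 0 0 0 0 0 0.001 1"
}}

```text
time: 12.27
eef_pos: [0.553, 0.1364, 0.0363]
ee_rot: [180.0, 0.0, 173.5]
force: [-1.2, -0.4, 3.5]
gripper_width: 0.0004
grasp_force: 1.7
```

```bash
python3 -c "
from h import *
where()"
```

```text
d 39.78 lat -0.52 z 36.3 [1.8000e+02 1.0000e-02 1.7348e+02] [-1.23 -0.36  3.45] 12.2667
```

Request:
{"op": "jog_arm", "data": {
  "increments": "0 0.0 0 0 0 0.0003 1; 0 0 0 0 0 0.0003 1; 0 0 0 0 0 -0.02 1; 0 0 0 0 0 -0.05 0.2; 0 0 0 0 0 -0.06 0.2",
  "grip_force": 25
}}

```text
time: 12.68
eef_pos: [0.5553, 0.1366, 0.0992]
ee_rot: [179.9, 0.3, 173.5]
force: [1.0, 0.1, 1.4]
gripper_width: 0.0104
grasp_force: 0.0
```

Request:
{"op": "jog_arm", "data": {
  "increments": "0 0.0 0 -0.03 0 0 0.2; 0 0 0 -0.06 0 0 0.2; 0 0 0 -0.085 0 0 0.2; 0 0 0 -0.085 0 0 0.2; 0 0 0 -0.085 0 0 0.2"
}}

```text
time: 13.1
eef_pos: [0.638, 0.1263, 0.095]
ee_rot: [-180.0, -0.0, 173.4]
force: [0.3, 0.4, 0.5]
gripper_width: 0.0372
grasp_force: 0.0
```

```bash
python3 - <<'E'
from h import *
where(); s,f=snap('wrist','w6'); f['s']=s; pickle.dump(f,open('w6.pkl','wb')); print(s['gripper_width'])
cv2.imwrite('pics/w6b.png',cv2.convertScaleAbs(f['frame'],alpha=1.6,beta=15))
E
```

```text
d 125.37 lat -1.03 z 95.03 [-1.8000e+02 -2.0000e-02  1.7344e+02] [0.29 0.42 0.52] 13.1
0.03723019434492501
```

View pics/w6b.png

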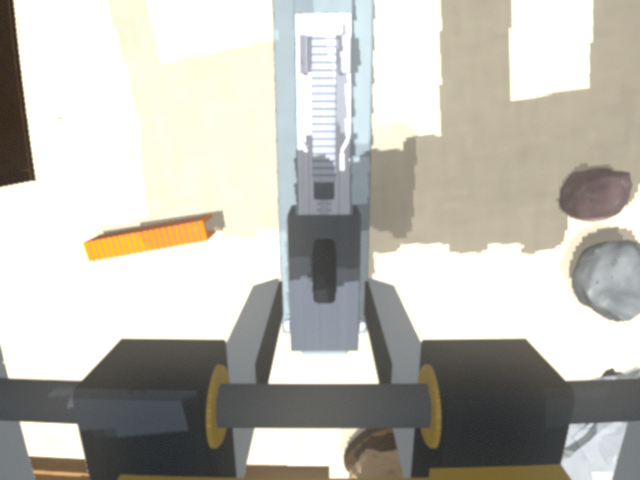

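The strip is seated at (323,40–180) with the follower behind it at (323,190). The cover fin is at (324,240–302), between the fingers.

```bash
python3 - <<'E'
from h import *
f=pickle.load(open('w6.pkl','rb'))
for u,v in [(324,302),(324,256),(324,245),(324,240)]:
    for z in (.063,.041):
        p=at(f,u,v,z)[:2]-L; print(v,z,(p@e*1e3).round(1),(p@[-e[1],e[0]]*1e3).round(1))
E
```

```text
302 0.063 140.9 -1.2
302 0.041 150.3 -1.2
256 0.063 114.9 -1.1
256 0.041 121.6 -1.1
245 0.063 108.9 -1.1
245 0.041 115.0 -1.1
240 0.063 106.2 -1.1
240 0.041 112.1 -1.1
```

Request:
{"op": "jog_arm", "data": {
  "increments": "0 0.0 0 0 0 0.02 0.2; 0 0 0 0 0 0.038 0.2; 0 0 0 0 0 0.045 0.2; 0 0 0 0 0 0.048 0.2; 0 0 0 0 0 0.048 0.5"
}}

```text
time: 13.57
eef_pos: [0.6358, 0.1268, 0.047]
ee_rot: [-180.0, -0.1, 173.5]
force: [0.2, -0.1, 0.2]
gripper_width: 0.0337
grasp_force: 0.0
```

Request:
{"op": "jog_arm", "data": {
  "increments": "0 0.0 0 0 0 0 1; 0 0 0 0 0 0 1; 0 0 0 0 0 0 1; 0 0 0 0 0 0 1; 0 0 0 0 0 0 1"
}}

```text
time: 13.98
eef_pos: [0.6382, 0.1267, 0.0492]
ee_rot: [180.0, 0.1, 173.5]
force: [-0.5, -1.3, 3.0]
gripper_width: 0.0119
grasp_force: 25.0
```

Request:
{"op": "jog_arm", "data": {
  "increments": "0 0.0 0 0 0 0 1; 0 0 0 0.002 0 0 1; 0 0 0 0.005 0 0 1; 0 0 0 0.008 0 0 1; 0 0 0 0.01 0 0 1"
}}

```text
time: 14.4
eef_pos: [0.6288, 0.1277, 0.0492]
ee_rot: [180.0, 0.2, 173.5]
force: [3.0, -0.9, 4.7]
gripper_width: 0.0118
grasp_force: 25.0
```

```bash
python3 -c "
from h import *
where()"
```

```text
d 116.13 lat -0.63 z 49.19 [179.98   0.21 173.48] [ 2.97 -0.88  4.71] 14.4
```

Request:
{"op": "jog_arm", "data": {
  "increments": "0 0.0 0 0.006 0 -0.001 1; 0 0 0 0.013 0 -0.001 1; 0 0 0 0.02 0 -0.001 1; 0 0 0 0.027 0 -0.001 1; 0 0 0 0.034 0 -0.001 1"
}}

```text
time: 14.82
eef_pos: [0.5933, 0.1317, 0.0492]
ee_rot: [-180.0, 0.0, 173.5]
force: [3.9, -0.5, 2.9]
gripper_width: 0.0118
grasp_force: 25.0
```

Request:
{"op": "jog_arm", "data": {
  "increments": "0 0.0 0 0.007 0 0 1; 0 0 0 0.014 0 0 1; 0 0 0 0.021 0 0 1; 0 0 0 0.028 0 0 1; 0 0 0 0.034 0 0 1"
}}

```text
time: 15.23
eef_pos: [0.5592, 0.1355, 0.0492]
ee_rot: [-180.0, 0.0, 173.5]
force: [4.0, -2.1, 4.1]
gripper_width: 0.0115
grasp_force: 25.0
```

```bash
python3 -c "
from h import *
where()"
```

```text
d 46.08 lat -0.71 z 49.17 [-1.7998e+02  1.0000e-02  1.7349e+02] [ 4.01 -2.07  4.09] 15.2333
```

Request:
{"op": "jog_arm", "data": {
  "increments": "0 0.0 0 0.006 0 0 1; 0 0 0 0.013 0 0 1; 0 0 0 0.02 0 0 1; 0 0 0 0.026 0 0 1; 0 0 0 0.032 0 0 1"
}}

```text
time: 15.65
eef_pos: [0.5276, 0.139, 0.0492]
ee_rot: [-180.0, 0.0, 173.5]
force: [4.4, -3.9, 5.4]
gripper_width: 0.0115
grasp_force: 25.0
```

Request:
{"op": "jog_arm", "data": {
  "increments": "0 0.0 0 0.002 0 0 1; 0 0 0 0.004 0 0 1; 0 0 0 0.006 0 0 1; 0 0 0 0.007 0 0 1; 0 0 0 0.008 0 0 1"
}}

```text
time: 16.07
eef_pos: [0.5198, 0.1399, 0.0492]
ee_rot: [-180.0, 0.0, 173.5]
force: [6.0, -2.8, 4.0]
gripper_width: 0.0116
grasp_force: 25.0
```

```bash
python3 -c "
from h import *
where()"
```

```text
d 6.42 lat -0.72 z 49.17 [-1.7997e+02  1.0000e-02  1.7349e+02] [ 6.   -2.83  3.98] 16.0667
```

Roughly 3 mm to go, so I'll use 1 mm steps until the force rises at the stop.

Request:
{"op": "jog_arm", "data": {
  "increments": "0 0.0 0 0.0007 0 0 1; 0 0 0 0.0014 0 0 1; 0 0 0 0.002 0 0 1; 0 0 0 0.002 0 0 1"
}}

```text
time: 16.4
eef_pos: [0.5198, 0.1399, 0.0492]
ee_rot: [-180.0, 0.3, 173.5]
force: [7.4, -3.6, 0.1]
gripper_width: 0.0118
grasp_force: 25.0
```

Request:
{"op": "jog_arm", "data": {
  "increments": "0 0.0 0 0.0005 0 0 1; 0 0 0 0.001 0 0 1; 0 0 0 0.001 0 0 1; 0 0 0 0.001 0 0 1"
}}

```text
time: 16.73
eef_pos: [0.5198, 0.1399, 0.0492]
ee_rot: [180.0, 0.4, 173.5]
force: [11.2, -3.4, -0.5]
gripper_width: 0.0117
grasp_force: 25.0
```

Request:
{"op": "jog_arm", "data": {
  "increments": "0 0.0 0 0.0005 0 0 1; 0 0 0 0.001 0 0 1; 0 0 0 0.001 0 0 1; 0 0 0 0.001 0 0 1"
}}

```text
time: 17.07
eef_pos: [0.5198, 0.1399, 0.0493]
ee_rot: [180.0, 0.5, 173.5]
force: [13.3, -3.8, -3.0]
gripper_width: 0.0117
grasp_force: 25.0
```

```bash
python3 -c "
from h import *
where()"
```

```text
d 6.39 lat -0.74 z 49.25 [179.99   0.48 173.47] [13.34 -3.77 -3.03] 17.0667
```

The rail stalled after about 119 mm of measured travel and the force is rising. Before trusting that as home, I'll let go, back off and measure the cover's displacement against the first top image.

Request:
{"op": "jog_arm", "data": {
  "increments": "0 0.0 0 -0.002 0 0 1; 0 0 0 -0.003 0 0 1; 0 0 0 -0.003 0 0 0.3; 0 0 0 -0.003 0 0 0.3; 0 0 0 -0.003 0 0 0.3"
}}

```text
time: 17.48
eef_pos: [0.5154, 0.1405, 0.0469]
ee_rot: [-180.0, -0.4, 173.5]
force: [0.2, -0.3, -0.2]
gripper_width: 0.0287
grasp_force: 0.0
```

Request:
{"op": "jog_arm", "data": {
  "increments": "0 0.0 0 0 0 0 0.3; 0 0 0 0 0 -0.02 0.3; 0 0 0 0 0 -0.05 0.3; 0 0 0 0 0 -0.08 0.3; 0 0 0 0 0 -0.1 0.3"
}}

```text
time: 17.9
eef_pos: [0.5188, 0.1406, 0.1507]
ee_rot: [180.0, 0.0, 173.5]
force: [1.0, 0.4, -0.5]
gripper_width: 0.0326
grasp_force: 0.0
```

Request:
{"op": "jog_arm", "data": {
  "increments": "0 0.0 0 0.02 0.04 0 0.3; 0 0 0 0.03 0.075 0 0.3; 0 0 0 0.04 0.11 0 0.3; 0 0 0 0.05 0.145 0 0.3; 0 0 0 0.06 0.18 0 0.3"
}}

```text
time: 18.32
eef_pos: [0.478, 0.3272, 0.1482]
ee_rot: [-179.9, -0.1, 173.5]
force: [0.8, 0.5, 1.0]
gripper_width: 0.0332
grasp_force: 0.0
```

```bash
python3 - <<'E'
from h import *
where(); _,f=snap('top','top2'); pickle.dump(f,open('t2.pkl','wb')); g=pickle.load(open('cams.pkl','rb'))['top']
K=np.array([[f['fx'],0,f['cx']],[0,f['fy'],f['cy']],[0,0,1]])
def px(f,P):
    Rm=R.from_euler('xyz',f['attitude'],degrees=True).as_matrix(); q=(np.array(P)-f['xyz'])@Rm
    return cv2.projectPoints(q.reshape(-1,1,3),np.zeros(3),np.zeros(3),K,f['dist'])[0][:,0]
n=np.array([-e[1],e[0]])
def rect(f,z,lat0,lat1,d0=-.05,d1=.2,st=.0005):
    D=np.arange(d0,d1,st);Y=np.arange(lat0,lat1,st)
    P=np.array([[*(L+e*d+n*y),z] for y in Y for d in D]); m=px(f,P).astype(np.float32).reshape(len(Y),len(D),2)
    return cv2.remap(f['frame'],m,None,cv2.INTER_CUBIC),D
for z,a,b in [(.041,.012,.017),(.041,-.018,-.013),(.063,-.004,.002)]:
    for q in (g,f):
        im,D=rect(q,z,a,b); p=cv2.GaussianBlur(im.astype(float),(1,1),0).mean((0,2))
        print(z,a,' '.join('%d'%v for v in p[::6]))
print('start d',-50,'step 3mm')
E
```

```text
d -55.99 lat 180.76 z 148.2 [-1.7994e+02 -1.4000e-01  1.7348e+02] [0.78 0.51 0.96] 18.3167
0.041 0.012 104 106 37 76 78 80 82 82 78 79 80 71 137 95 90 83 72 86 85 85 89 85 96 122 127 133 126 124 121 125 132 127 128 109 89 78 100 70 69 73 67 72 69 69 70 71 52 46 47 41 52 49 50 49 48 47 47 49 49 47 47 45 44 49 49 49 48 49 49 50 48 49 49 49 48 48 47 46 69 82 100 103 105 105
0.041 0.012 116 120 42 86 88 90 92 88 35 33 45 58 56 57 56 58 57 54 52 54 51 57 55 54 58 57 56 57 57 56 57 58 57 57 57 57 57 55 57 82 76 77 80 79 79 81 78 80 88 109 89 86 89 92 91 92 87 88 92 91 90 87 87 90 94 92 90 87 89 92 90 93 47 41 33 40 60 68 81 90 112 115 117 117
0.041 -0.018 104 105 78 73 76 77 78 84 82 75 76 76 84 95 89 84 77 84 93 86 87 78 84 83 92 84 87 81 83 91 87 92 81 81 91 90 87 84 82 87 95 82 90 82 82 90 82 51 20 23 54 50 48 49 48 50 49 50 49 50 49 48 49 49 49 50 49 48 49 49 48 49 48 48 49 49 49 48 69 101 104 101 101 102
0.041 -0.018 116 118 87 82 86 86 89 81 79 26 48 57 57 57 57 57 58 57 57 58 57 57 57 57 57 56 57 57 58 57 57 57 57 56 57 57 57 56 62 94 106 92 100 92 92 103 104 98 93 93 90 98 84 88 85 88 97 88 86 84 87 85 95 84 84 84 86 89 84 82 81 84 83 84 69 71 83 102 108 112 116 113 113 115
0.063 -0.004 103 79 74 78 78 79 79 79 78 78 78 136 108 137 133 125 116 111 108 105 115 136 132 133 133 132 132 132 133 132 132 133 94 32 46 52 48 70 90 86 71 65 71 88 85 63 45 43 36 49 49 45 25 0 8 21 21 18 20 22 19 20 20 18 21 51 49 48 49 49 49 49 49 49 47 47 74 83 103 103 105 104 104 104
0.063 -0.004 115 89 83 88 88 89 92 58 33 42 58 57 53 35 5 25 25 25 25 25 26 25 24 25 22 56 57 57 56 57 57 57 57 58 57 57 55 90 105 107 119 134 62 56 54 84 94 99 99 80 75 93 96 88 79 68 83 96 85 73 68 80 90 86 78 92 87 88 87 92 32 31 26 56 98 92 92 93 116 115 116 117 117 116
start d -50 step 3mm
```

```bash
cat >> h.py <<'E'
def cover_shift(g,f,lat=(-.005,.004)):
    K=np.array([[f['fx'],0,f['cx']],[0,f['fy'],f['cy']],[0,0,1]]); n=np.array([-e[1],e[0]])
    out=[]
    for q in (g,f):
        D=np.arange(-.05,.2,.00025);Y=np.arange(*lat,.0005)
        P=np.array([[*(L+e*d+n*y),.063] for y in Y for d in D])
        Rm=R.from_euler('xyz',q['attitude'],degrees=True).as_matrix(); c=(P-q['xyz'])@Rm
        m=cv2.projectPoints(c.reshape(-1,1,3),np.zeros(3),np.zeros(3),K,q['dist'])[0].astype(np.float32).reshape(len(Y),len(D),2)
        out.append(cv2.remap(q['frame'],m,None,cv2.INTER_LINEAR).astype(float).mean(2)); 
    a,b=out; res=[]
    for lo,hi in [(.135,.165),(.138,.152),(.105,.165)]:
        i0,i1=np.searchsorted(D,[lo,hi]); T=np.float32(a[:,i0:i1]); S=np.float32(b[:, :])
        r=cv2.matchTemplate(S,T,cv2.TM_CCOEFF_NORMED)[0]; j=r[:i0-300].argmax() if i0>300 else r.argmax(); res.append(((D[i0]-D[j])*1e3,r[j]))
    print(np.round(res,2))
E
python3 - <<'E'
from h import *
g=pickle.load(open('cams.pkl','rb'))
cover_shift(g['top'],pickle.load(open('t2.pkl','rb')))
_,f=snap('side','side2'); cover_shift(g['side'],f,(-.002,.005))
E
```

```text
[[118.75   0.99]
 [165.5    0.98]
 [118.     0.97]]
[[114.75   0.97]
 [115.     0.95]
 [117.25   0.94]]
```

```bash
python3 - <<'E'
from h import *
f=pickle.load(open('t2.pkl','rb')); g=pickle.load(open('cams.pkl','rb'))['top']
K=np.array([[f['fx'],0,f['cx']],[0,f['fy'],f['cy']],[0,0,1]]); n=np.array([-e[1],e[0]])
def prof(q,z,lat,d0,d1):
    D=np.arange(d0,d1,.001);Y=np.arange(*lat,.0005)
    P=np.array([[*(L+e*d+n*y),z] for y in Y for d in D]); Rm=R.from_euler('xyz',q['attitude'],degrees=True).as_matrix(); c=(P-q['xyz'])@Rm
    m=cv2.projectPoints(c.reshape(-1,1,3),np.zeros(3),np.zeros(3),K,q['dist'])[0].astype(np.float32).reshape(len(Y),len(D),2)
    return cv2.remap(q['frame'],m,None,cv2.INTER_LINEAR).astype(float).mean((0,2)).round().astype(int)
for lat in [(-.018,-.012),(-.012,-.006),(-.004,.003),(.006,.012),(.012,.017)]:
    print(lat,'front0 from -50',prof(f,.01,lat,-.05,-.03),'cov from -35',prof(f,.041,lat,-.035,-.01))
print('start: cover rear z.041 from 165', [prof(g,.041,l,.165,.2) for l in [(-.016,-.010),(.01,.016)]])
print('now: base rear z.01 from 165', [prof(f,.01,l,.165,.205) for l in [(-.016,-.010),(.01,.016)]])
print('now: cover rear', [prof(f,.041,l,.04,.075) for l in [(-.016,-.010),(.01,.016)]])
E
```

```text
(-0.018, -0.012) front0 from -50 [115 116 116 117 117 116 113 102  87  67  65  84  90  89  89  88  87  85
  85  85  86] cov from -35 [88 88 88 89 89 85 82 82 77 72 56 37 32 28 35 46 55 58 57 57 57 57 57 57
 57]
(-0.012, -0.006) front0 from -50 [115 115 116 117 117 117 114 107  73  49  74  95  92  89  89  89  90  90
  91  91  91] cov from -35 [91 91 91 91 91 91 88 73 44 32 33 33 33 33 35 48 60 58 57 56 56 56 56 56
 54]
(-0.004, 0.003) front0 from -50 [112 113 113 113 114 113 109  88  63  54  61  82  92  90  90  90  90  91
  91  90  90] cov from -35 [90 90 90 90 90 90 86 75 58 37 32 33 34 35 39 46 55 59 58 57 57 57 58 55
 50]
(0.006, 0.012) front0 from -50 [116 116 116 116 116 113 103  85  57  53  79  91  90  89  89  88  88  88
  89  90  90] cov from -35 [89 89 90 90 89 85 77 65 50 38 33 33 34 35 40 53 59 58 58 58 58 58 58 57
 49]
(0.012, 0.017) front0 from -50 [117 117 117 117 118 117 115  95  69  53  53  67  76  76  75  72  71  71
  75  77  78] cov from -35 [89 90 91 92 92 91 85 75 58 37 33 34 34 34 39 45 54 58 58 57 57 57 57 58
 58]
start: cover rear z.041 from 165 [array([ 49,  49,
[... 582 characters left out ...]
92,  92,  92,  95, 107, 116, 115, 114, 114,
       114]), array([ 89,  89,  89,  89,  89,  89,  90,  89,  87,  67,  46,  44,  43,
        40,  37,  35,  34,  34,  34,  41,  49,  54,  59,  59,  63,  70,
        73,  75,  81,  90,  92,  94,  98, 105, 110, 113, 115, 115, 115,
       116])]
now: cover rear [array([ 58,  58,  57,  57,  58,  57,  58,  58,  58,  57,  57,  57,  57,
        58,  58,  58,  57,  58,  59,  58,  57,  57,  57,  59,  69,  84,
       104, 125, 125, 122, 123, 123, 117, 112, 115]), array([ 58,  58,  59,  59,  58,  58,  58,  58,  58,  58,  58,  58,  58,
        57,  58,  58,  57,  57,  58,  57,  56,  56,  57,  60,  65,  79,
        96, 102, 104, 101,  99,  98,  96,  94,  95])]
```

```bash
python3 - <<'E'
from h import *
n=np.array([-e[1],e[0]])
p=L+e*.037-n*.0007
go([*p,.15],173.6); go([*p,.05],173.6)
E
```

```text
rot [ 0.0011 -0.0026  0.0039] shift [-0.0934 -0.1848 -0.0023]
rot [ 0.0011 -0.0026  0.0039] shift [-0.0936 -0.1849  0.0977]
```

Request:
{"op": "jog_arm", "data": {
  "increments": "0 0.0 0 -0.018 -0.036 0 1; 0 0 0 -0.036 -0.072 0 1; 0 0 0 -0.054 -0.108 0 1; 0 0 0 -0.072 -0.144 0 1; 0 0 0 -0.093 -0.18 0 1"
}}

```text
time: 18.83
eef_pos: [0.5505, 0.1343, 0.1481]
ee_rot: [-180.0, -0.2, 173.5]
force: [0.8, 0.7, -0.7]
gripper_width: 0.0032
grasp_force: 0.0
```

Request:
{"op": "jog_arm", "data": {
  "increments": "0 0.0 0 0 -0.003 0 1; 0 0 0 0 -0.003 0 1; 0 0 0 0 -0.003 0 1; 0 0 0 0 -0.003 0 1; 0 0 0 0 -0.003 0 1"
}}

```text
time: 19.25
eef_pos: [0.5506, 0.1347, 0.1486]
ee_rot: [180.0, -0.1, 173.6]
force: [-0.3, 0.4, -0.6]
gripper_width: 0.0009
grasp_force: 0.0
```

```bash
python3 -c "
from h import *
where(); print(state()['gripper_width'])"
```

```text
d 37.64 lat -2.39 z 148.64 [ 1.7999e+02 -6.0000e-02  1.7359e+02] [-0.26  0.41 -0.63] 19.25
0.0009414699890503927
```

Now go down behind the fin and push forward in small steps.

Request:
{"op": "jog_arm", "data": {
  "increments": "0 0.0 0 0 0.0015 0.03 1; 0 0 0 0 0.0015 0.06 1; 0 0 0 0 0.0015 0.085 1; 0 0 0 0 0.0015 0.098 1; 0 0 0 0 0.0015 0.098 1"
}}

```text
time: 19.67
eef_pos: [0.5475, 0.1361, 0.0469]
ee_rot: [-179.9, -0.5, 173.6]
force: [0.4, 0.6, 0.0]
gripper_width: 0.0009
grasp_force: 0.0
```

Request:
{"op": "jog_arm", "data": {
  "increments": "0 0.0 0 0.002 0 0 1; 0 0 0 0.004 0 0 1; 0 0 0 0.006 0 0 1; 0 0 0 0.006 0 0 1; 0 0 0 0.006 0 0 1"
}}

```text
time: 20.08
eef_pos: [0.5468, 0.1359, 0.0524]
ee_rot: [180.0, 0.2, 173.5]
force: [0.2, -0.9, 0.3]
gripper_width: 0.0004
grasp_force: 0.2
```

Request:
{"op": "jog_arm", "data": {
  "increments": "0 0.0 0 0.0005 0 0 1; 0 0 0 0.001 0 0 1; 0 0 0 0.0015 0 0 1; 0 0 0 0.002 0 0 1; 0 0 0 0.002 0 0 1"
}}

```text
time: 20.5
eef_pos: [0.5467, 0.1358, 0.0523]
ee_rot: [179.9, 0.4, 173.5]
force: [5.5, 0.0, 0.9]
gripper_width: 0.0002
grasp_force: 2.8
```

```bash
python3 -c "
from h import *
where()"
```

```text
d 33.58 lat -1.73 z 52.3 [179.94   0.36 173.46] [5.46 0.04 0.85] 20.5
```

Request:
{"op": "jog_arm", "data": {
  "increments": "0 0.0 0 0.001 0 0 1; 0 0 0 0.002 0 0 1; 0 0 0 0.003 0 0 1; 0 0 0 0.003 0 0 1; 0 0 0 0.003 0 0 1"
}}

```text
time: 20.92
eef_pos: [0.5466, 0.1358, 0.0525]
ee_rot: [179.9, 0.7, 173.5]
force: [12.0, 0.5, -3.0]
gripper_width: 0.0002
grasp_force: 5.8
```

Request:
{"op": "jog_arm", "data": {
  "increments": "0 0.0 0 0.001 0 0 1; 0 0 0 0.002 0 0 1; 0 0 0 0.003 0 0 1; 0 0 0 0.003 0 0 1; 0 0 0 0.003 0 0 1"
}}

```text
time: 21.33
eef_pos: [0.5465, 0.1359, 0.0527]
ee_rot: [179.9, 1.1, 173.4]
force: [16.9, -1.9, -9.6]
gripper_width: 0.0003
grasp_force: 8.8
```

```bash
python3 -c "
from h import *
where()"
```

```text
d 33.38 lat -1.73 z 52.67 [179.88   1.07 173.44] [16.92 -1.88 -9.57] 21.3333
```

With 17 N on the fin, four times the friction, the rail does not move. Its front edge measures about 20 mm from the base front, which matches the home position. Backing off.

Request:
{"op": "jog_arm", "data": {
  "increments": "0 0.0 0 -0.005 0 0 1; 0 0 0 -0.01 0 0 1; 0 0 0 -0.014 0 0 1; 0 0 0 -0.014 0 0 1; 0 0 0 -0.014 0 -0.02 1"
}}

```text
time: 21.75
eef_pos: [0.5467, 0.1345, 0.0664]
ee_rot: [-179.9, -0.7, 173.5]
force: [-0.4, -0.1, 0.0]
gripper_width: 0.0007
grasp_force: 0.0
```

Request:
{"op": "jog_arm", "data": {
  "increments": "0 0.0 0 0 0 -0.03 1; 0 0 0 0 0 -0.06 1; 0 0 0 0 0 -0.1 1; 0 0 0 0 0 -0.1 1; 0 0 0 0 0 -0.1 1"
}}

```text
time: 22.17
eef_pos: [0.5531, 0.1353, 0.1738]
ee_rot: [179.9, 0.3, 173.5]
force: [0.8, -0.4, -0.1]
gripper_width: 0.0005
grasp_force: 0.0
```

```bash
python3 -c "
from h import *
where(); print(hand_in())"
```

```text
d 39.98 lat -1.58 z 173.78 [179.94   0.27 173.5 ] [ 0.77 -0.43 -0.11] 22.1667
the job is handed in; nothing more can be done
None
```

The strip is seated flat behind the lip, the cover rail is against its stop, and the job was handed in at 22 s; the rail moved about 119 mm rather than 122, which I put down to it starting about 3 mm forward of fully back.

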